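# Sort the parts of the stripped test cells

### The arm

A 7-joint arm with a two-finger parallel gripper is mounted at the origin on the work surface. World frame = base frame: x ahead of the robot, y to its left, z up, the work surface at z = 0. Lengths are in m, angles in rad, forces in N, time in s.
With the tool pointing down it reaches from about 0.425 to 1.025 m from the base axis. Payload 9.4 kg.
Tool frame: the origin (TCP) lies on the centre line of the jaws, within the pads' length; the fingertips stand 8 mm ahead of it and the grasp point (between the pads) lies 11 mm behind it; z points along the fingers, y is the line along which they close (so a half turn about z gives the same grasp; the last joint's range is limited). The gripper opens to 93 mm and grips with 3 to 60 N. Pads are 15 mm wide; open, the fingers measure 128 mm over their backs; the gripper's body (75 mm by 188 mm) begins 65 mm behind the grasp point.
Start: joints at [-1.31, 0.599, -0.003, 1.599, 0.002, 0.943, -0.08], TCP at [0.24, 0.684, 0.227] pointing down, gripper open.
Joint ranges: [-2.57, 2.57], [-0.35, 1.97], [-1.29, 1.29], [0.11, 2.56], [-1.05, 4.19], [0.11, 1.86], [-2.63, 2.63]. Speed limits (rad/s): [2.22, 2.22, 3.01, 3.01, 3.14, 3.14, 3.14].

### API

Orientations are given as a 3x3 rotation matrix whose columns are the frame's x, y, z axes.
In Python, from plant import bot, imaging, hand_in gives the robot as it stands.
- The arm moves only by the tool servo_tool, never from a script. Its argument "series" is a list that holds one entry, the list of rows, each a list of 4 numbers: the shift along the tool's x, y, z in units of 50 mm (1.0 is 50 mm), then the turn about the tool's z in units of 2 rad (1.0 is 2 rad). In form: [[[tx, ty, tz, yaw], ...]]. A call has 1 to 12 rows; each row shifts and turns the commanded pose from where the row before left it, along the tool's axes as they then stand; what a row does not reach is not made up. A row lasts 1/12 s, in which the tool goes at most 41.7 mm and 7.16 degrees, less where a joint would pass 70% of its speed; a pose out of reach is approached as far as the arm can. A call with a number of a shift or a turn outside -1 to 1 is refused whole. A call with a gripper value outside its range is refused whole. "fingers" is the opening, from -1 (shut) to 1 (fully open), set as the call begins (left out, the last holds). The fingers move at their own pace and stop on an object; "newtons" is the grip in N (left out, the last holds). Time passes only in rows, so rows that do not move let the fingers close. It gives the time, the measured TCP pose, the force, the opening and the grip force at its end, in the units of the state.
- bot.get_state(): the state, without advancing time (a new reading comes with each control period).
- imaging.camera(name): name is "scene" or "top" or "wrist"; returns the picture (400x640x3 uint8, blue, green, red); there is no depth.
- imaging.camera_model(name): a dict with "mtx" (3x3 intrinsics, pixels), "extrinsics" (4x4, takes a point from world to camera coordinates). Camera axes: x right, y up, looking along -z (the intrinsics and any distortion apply to the point x, -y, -z); pixel columns grow to the right and rows downward; lengths in m; the calibration is good to about 2 mm. A picture is of the moment at which its call begins: read the wrist's pose just before it. camera_model takes no time and is no camera call; for the wrist camera it gives the pose at the moment of the call.
- hand_in(): hands the job in; it is judged then, once.
The state is a dict: "time": time; "joints": joint angles; "qd": joint speeds; "tau": joint torques, N m; "tcp_pos": TCP position; "orientation": TCP orientation; "contact_force": force on the tool from outside, world axes, zero at the start; "torque": the same for the moment, N m; "grip_width": finger opening in m; "grasp_force": force on a finger pad.
Only numpy, scipy, OpenCV 4.12 (cv2) and the standard library are available. Lean on these libraries where they do the work, as an engineer would, in place of code of your own. Each camera call takes 0.05 s, during which the arm holds its last target. There are 200 camera calls.

### The job

Two test cells have been taken apart after a run and their steel parts stand mixed on the black mat: stand the two cell bodies upright in the white rack, one to a bay, lay the two screw caps side by side flat on the floor of the shallow steel tray with their hexagons up, and stand the piston upright on its disc in the round porcelain dish. Set each part down rather than dropping it in, and leave the bottle and the beaker where they are.

Things in the scene. Friction and masses are not known exactly. Their poses are not given: they have to be found in the camera images.
- cell_1: cell body, one of two alike: upright hollow turned-steel cylinder, closed foot and open 26 mm bore, 94 mm tall. From the foot up: barrel 40 mm diameter to height 58, collar 48 mm diameter from 58 to 66, plain neck 36 mm diameter from 66 to 94. About 0.45 kg. Origin at the centre of its underside, z up along its axis. Stands upright on the thin (under 1 mm) mat; grip it by the neck
- cell_2: cell body, one of two alike: upright hollow turned-steel cylinder, closed foot and open 26 mm bore, 94 mm tall. From the foot up: barrel 40 mm diameter to height 58, collar 48 mm diameter from 58 to 66, plain neck 36 mm diameter from 66 to 94. About 0.45 kg. Origin at the centre of its underside, z up along its axis. Stands upright on the thin (under 1 mm) mat; grip it by the neck
- cap_1: screw cap, one of two alike: squat steel disc 46 mm diameter and 18 mm high with fine dark ribs round its rim, and on top of it a hexagon 30 mm across flats and 8 mm high (26 mm in all), standing hexagon up. About 0.2 kg. Origin at the centre of its underside, z up along its axis
- cap_2: screw cap, one of two alike: squat steel disc 46 mm diameter and 18 mm high with fine dark ribs round its rim, and on top of it a hexagon 30 mm across flats and 8 mm high (26 mm in all), standing hexagon up. About 0.2 kg. Origin at the centre of its underside, z up along its axis
- piston: piston: steel disc 34 mm diameter and 16 mm high with two black seal rings, a 12 mm stem above it, and a round knob 24 mm diameter from height 38 to 58 mm (the top). Stands on its disc. About 0.15 kg. Origin at the centre of its underside, z up along its axis
- rack: fixed white plastic rack with two square bays side by side, open at the top and sides, each 58 by 58 mm inside: 70 mm along its x, 134 mm along its y, 52 mm high; the bays are centred at y = +32 and -32 mm; between them the top frame has a 6 mm bar; the floor of both is 6 mm above the origin, which is at the centre of its underside
- tray: fixed shallow rectangular steel tray, 120 mm along its x by 180 mm along its y, 20 mm high (22 at the rolled rim), walls and floor 3 mm thick. Origin at the centre of its underside
- dish: fixed round white porcelain dish, 124 mm across the rim, 34 mm high, walls 4 mm, flat floor about 100 mm across and 5 mm above the origin, which is at the centre of its underside
- bottle: bystander: amber glass reagent bottle with black cap, 68 mm diameter, 150 mm tall, loose. Origin at the centre of its underside
- beaker: bystander: empty clear beaker, 72 mm across the rim, 85 mm tall, loose. Origin at the centre of its underside

How it is judged:
By the outcome, as a careful person would: the job done as asked, in the order asked, and still so for the second after the job is handed in, with the robot touching nothing.
It also fails if it takes over 112 s, if anything falls off the work surface, if the arm or the gripper's body presses on something with over 40 N, if the wrist force passes 120 N, or if a joint passes its speed limit or range.

## Working session

There is one attempt and no reset: what is moved stays moved. The work goes in short steps, Python scripts to look and compute and a tool call to move; the robot and the scene stay as the last step left them, time stands still between calls to the robot, and variables do not carry over. Pictures are saved under pics/ and viewed, at most 14 in all, crops included, and the job is handed in when it is done.

Besides the shell and the picture viewer there is one more tool, called after "Request:" by a JSON object that holds its "fn" and its "kwargs". servo_tool: Moves the arm, as the interface text tells. Shifts and turns lie within -1 to 1; 1 stands for 50 mm of shift or 2 rad of turn. Its arguments: {"type":"object","properties":{"series":{"type":"array"},"fingers":{"type":"number"},"newtons":{"type":"number"}},"required":["series"]}

```bash
mkdir -p pics; ls
python3 - <<'E'
from plant import bot, imaging
import cv2,json,numpy as np
np.set_printoptions(precision=4,suppress=True)
for n in("scene","top"):
    cv2.imwrite(f"pics/{n}0.png",imaging.camera(n)); m=imaging.camera_model(n); print(n,{k:np.array(v) if not isinstance(v,str) else v for k,v in m.items()})
s=bot.get_state();print(s)
E
```

```text
pics
scene {'mtx': array([[378.2588,   0.    , 320.4178],
       [  0.    , 378.2588, 198.2125],
       [  0.    ,   0.    ,   1.    ]]), 'extrinsics': array([[-0.66  ,  0.7511, -0.0151,  0.3267],
       [-0.5488, -0.4684,  0.6924,  0.2615],
       [ 0.513 ,  0.4653,  0.7214, -1.2209],
       [ 0.    ,  0.    ,  0.    ,  1.    ]])}
top {'mtx': array([[394.8954,   0.    , 320.1073],
       [  0.    , 394.8954, 200.7707],
       [  0.    ,   0.    ,   1.    ]]), 'extrinsics': array([[ 0.0213, -0.9996,  0.0161, -0.0309],
       [ 0.9876,  0.0235,  0.1552, -0.5362],
       [-0.1555,  0.0126,  0.9877, -1.1244],
       [ 0.    ,  0.    ,  0.    ,  1.    ]])}
{'time': 0.1, 'joints': array([-1.3097,  0.6   , -0.0025,  1.6   ,  0.0018,  0.9429, -0.0798]), 'qd': array([ 0.001 , -0.0009,  0.0002, -0.0018, -0.0006,  0.0011, -0.0013]), 'tau': array([  0.0049, -76.6562,   1.5025, -25.2938,  -0.0522,   0.0136,
         0.0001]), 'tcp_pos': array([0.2402, 0.6836, 0.2259]), 'orientation': array([[-0.9435,  0.3314, -0.0003],
       [ 0.3314,  0.9435, -0.0013],
       [-0.0001, -0.0013, -1.    ]]), 'contact_force': array([0.6142, 0.0031, 0.1458]), 'torque': array([-0.0439, -0.023 , -0.0352]), 'grasp_force': 0.0, 'grip_width': 0.09270955776120302}
```

View pics/scene0.png

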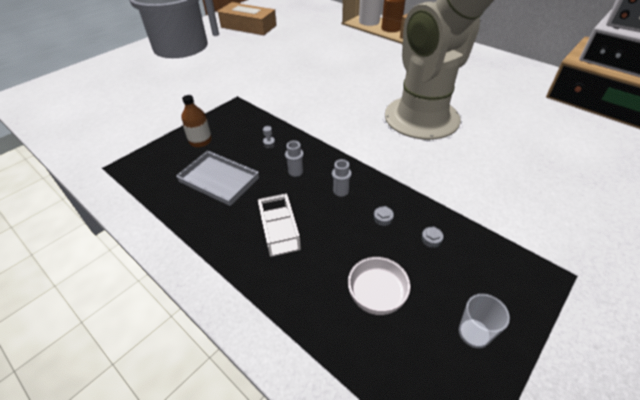

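View pics/top0.png

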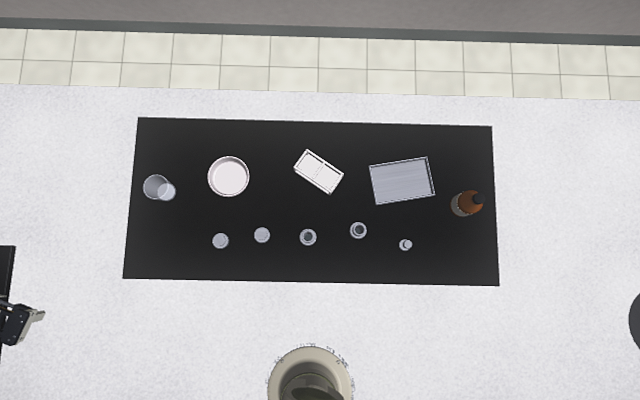

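Scene view: the piston is at (268,136), the cells at (294,158) and (342,178), the caps at (384,215) and (432,236). The top view shows the same parts: caps (220,241) and (262,235), cells (308,237) and (358,230), piston (405,244), dish (229,176), rack (318,172), tray (402,180).

Run:
```python
import cv2
a=cv2.imread("pics/top0.png")[140:265,200:450]
cv2.imwrite("pics/c1.png",cv2.resize(a,None,fx=3.2,fy=3.2,interpolation=cv2.INTER_CUBIC))
a=cv2.imread("pics/scene0.png")[115:325,170:450]
cv2.imwrite("pics/c2.png",cv2.resize(a,None,fx=2.8,fy=2.8,interpolation=cv2.INTER_CUBIC))
```

```text
(no output)
```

View pics/c1.png

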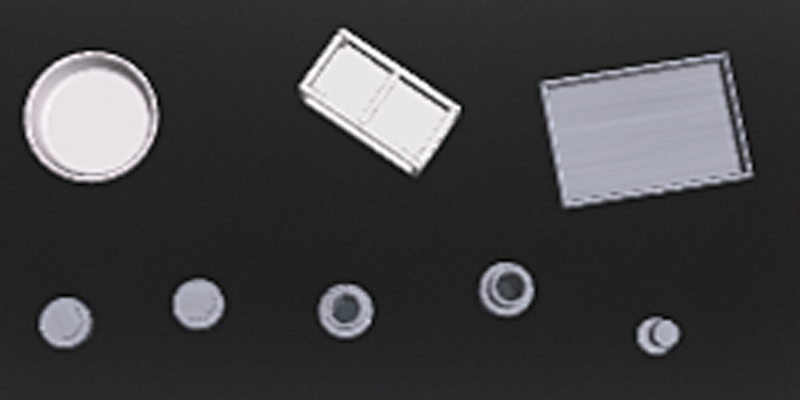

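View pics/c2.png

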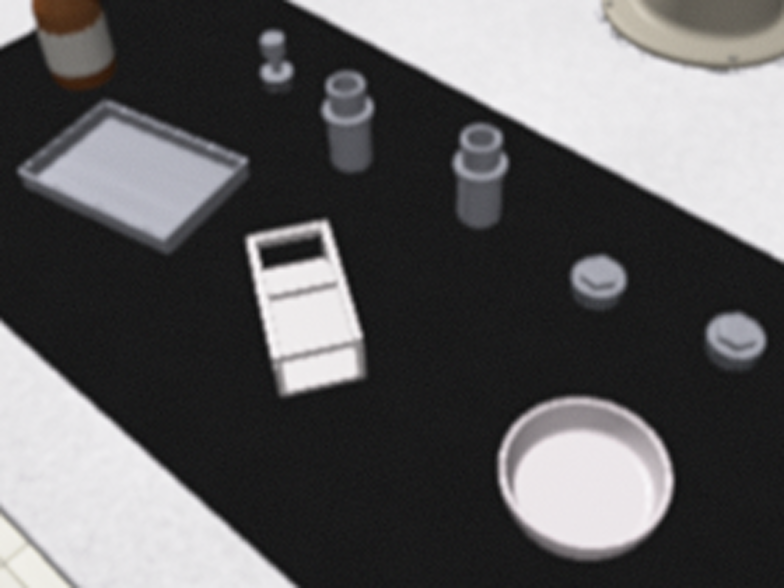

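The top crop shows collars at (346,311) and (506,289), cap rims at (66,322) and (198,304), the piston knob at (664,332), the dish rim centre at (91,116), rack corners (300,90), (342,29), (462,107), (416,173), and tray corners (542,82), (727,54), (752,176), (565,207). The scene crop shows the same features from the side.

```bash
cat > h.py <<'E'
from plant import bot, imaging
import cv2,numpy as np
np.set_printoptions(precision=4,suppress=True)
def ray(m,px,z):
    "world point at height z seen at pixel px"
    K=np.array(m["mtx"]);T=np.array(m["extrinsics"]);R,t=T[:3,:3],T[:3,3]
    d=np.linalg.inv(K)@[px[0],px[1],1.]; d=R.T@(d*[1,-1,-1]); c=-R.T@t
    return (c+d*(z-c[2])/d[2])[:2]
def proj(m,P):
    K=np.array(m["mtx"]);T=np.array(m["extrinsics"])
    p=T[:3,:3]@np.array(P)+T[:3,3]; p=K@(p*[1,-1,-1]); return p[:2]/p[2]
E
python3 - <<'E'
from h import *
mt,ms=[imaging.camera_model(n) for n in("top","scene")]
T=lambda p:((p[0]+.5)/3.2+199.5,(p[1]+.5)/3.2+139.5)
S=lambda p:((p[0]+.5)/2.8+169.5,(p[1]+.5)/2.8+114.5)
F={"cellA":((346,311),(480,163),.066),"cellB":((506,289),(348,110),.066),"cap1":((66,322),(735,335),.018),"cap2":((198,304),(598,278),.018),
"piston":((664,332),(273,45),.048),"dish":((91,116),(585,470),.034)}
for k,(a,b,z) in F.items(): print(k,ray(mt,T(a),z+.001),ray(ms,S(b),z+.001))
for k,a,b,z in [("rack",[(300,90),(342,29),(462,107),(416,173)],[(363,343),(276,360),(246,237),(328,222)],.052),("tray",[(542,82),(727,54),(752,176),(565,207)],[(168,242),(20,172),(105,103),(247,160)],.022)]:
    for m,f,q in((mt,T,a),(ms,S,b)):
        P=np.array([ray(m,f(p),z) for p in q]); e=[P[(i+1)%4]-P[i] for i in range(4)]
        print(k,P.mean(0),[np.r_[np.linalg.norm(v)*1e3,np.degrees(np.arctan2(v[1],v[0]))].round(1) for v in e]); print(P.tolist())
E
```

```text
cellA [0.428  0.0144] [0.4328 0.0154]
cellB [ 0.4508 -0.1281] [ 0.4559 -0.1259]
cap1 [0.4152 0.2733] [0.4179 0.2732]
cap2 [0.4345 0.1525] [0.4392 0.1528]
piston [ 0.4166 -0.2736] [ 0.4155 -0.2751]
dish [0.6066 0.2579] [0.6101 0.2581]
rack [ 0.6252 -0.0115] [array([ 70.2, -32.1]), array([ 133.9, -122.4]), array([ 75.5, 146.6]), array([132.4,  55.3])]
[[0.6322659903656158, 0.06259911946873228], [0.6916707943001903, 0.025276950006683657], [0.6199028244893503, -0.08779059646320898], [0.5568182048087255, -0.04625721849586138]]
rack [ 0.6301 -0.0101] [array([ 68.1, -35.4]), array([ 136.7, -122.4]), array([ 71.2, 145.1]), array([137.1,  56.3])]
[[0.6396428674752184, 0.06698447590450374], [0.695204171500013, 0.027542969601805356], [0.6218817112401898, -0.08779207970178693], [0.5635298661895327, -0.047054624465423134]]
tray [ 0.6096 -0.2659] [array([180.8, -79.8]), array([ 120.3, -169.8]), array([180.5, 100.8]), array([122.1,  10.3])]
[[0.6531928796835418, -0.1661355454042823], [0.6853230945821012, -0.344087658109236], [0.5669038904432457, -0.36536312425368345], [0.5330493710564043, -0.18804458328732362]]
tray [ 0.6122 -0.2634] [array([183.4, -79.6]), array([ 118.8, -169.1]), array([179.2, 101.5]), array([122.3,  12.9])]
[[0.6546366991814905, -0.16076235969634478], [0.6877539738806935, -0.34112946583112314], [0.5711143571676678, -0.3636262087439943], [0.5353768012642076, -0.18807420061508107]]
```

```bash
cat >> h.py <<'E'
def plan(wps,step=.035,s=None):
    "wps: (x,y,z,angle of tool y in deg); prints rows in move units"
    s=s or bot.get_state(); p=np.array(s["tcp_pos"]); R=np.array(s["orientation"]); a=np.degrees(np.arctan2(R[1,1],R[0,1]))
    print("at",p,"ang %.1f"%a,"t %.1f"%s["time"])
    for w in wps:
        q=np.array(w[:3]); da=(w[3]-a+180)%360-180
        n=int(max(np.ceil(np.linalg.norm(q-p)/step),np.ceil(abs(da)/7.16),1))
        d=(q-p)/n; rows=[]
        for i in range(n):
            c,sn=np.cos(np.radians(a)),np.sin(np.radians(a)); Y=np.array([c,sn,0]); X=np.array([-sn,c,0])
            rows.append([round(float(v),3) for v in (d@X/.05,d@Y/.05,-d[2]/.05,-np.radians(da/n)/2)]); a+=da/n
        p=q; print(n,rows if abs(da)>.3 else rows[0])
E
python3 -c "
from h import *
plan([(.45,.28,.2,-33.5),(.445,.015,.2,-33.5)])"
```

```text
at [0.2402 0.6836 0.2259] ang 70.6 t 0.1
15 [[-0.442, -0.415, 0.035, 0.061], [-0.489, -0.359, 0.035, 0.061], [-0.529, -0.297, 0.035, 0.061], [-0.561, -0.231, 0.035, 0.061], [-0.585, -0.161, 0.035, 0.061], [-0.6, -0.089, 0.035, 0.061], [-0.606, -0.016, 0.035, 0.061], [-0.604, 0.057, 0.035, 0.061], [-0.592, 0.13, 0.035, 0.061], [-0.572, 0.201, 0.035, 0.061], [-0.544, 0.268, 0.035, 0.061], [-0.508, 0.332, 0.035, 0.061], [-0.464, 0.391, 0.035, 0.061], [-0.413, 0.444, 0.035, 0.061], [-0.356, 0.491, 0.035, 0.061]]
8 [-0.559, 0.355, -0.0, -0.0]
```

Request:
{"fn": "servo_tool", "kwargs": {"series": [[[-0.44,-0.42,0.035,0.061],[-0.49,-0.36,0.035,0.061],[-0.53,-0.3,0.035,0.061],[-0.56,-0.23,0.035,0.061],[-0.58,-0.16,0.035,0.061],[-0.6,-0.09,0.035,0.061],[-0.61,-0.02,0.035,0.061],[-0.6,0.06,0.035,0.061],[-0.59,0.13,0.035,0.061],[-0.57,0.2,0.035,0.061],[-0.54,0.27,0.035,0.061],[-0.51,0.33,0.035,0.061]]], "fingers": 1}}

```text
time: 1.1
tcp_pos: [0.4065, 0.3591, 0.2055]
orientation: [[0.235, 0.972, -0.0], [0.972, -0.235, -0.0], [-0.0, -0.0, -1.0]]
contact_force: [0.1, 0.4, 0.3]
grip_width: 0.0927
grasp_force: 0.0
```

Request:
{"fn": "servo_tool", "kwargs": {"series": [[[-0.46,0.39,0.035,0.061],[-0.41,0.44,0.035,0.061],[-0.36,0.49,0.035,0.061],[-0.56,0.355,0,0],[-0.56,0.355,0,0],[-0.56,0.355,0,0],[-0.56,0.355,0,0],[-0.56,0.355,0,0],[-0.56,0.355,0,0],[-0.56,0.355,0,0],[-0.56,0.355,0,0],[0,0,0,0]]]}}

```text
time: 2.1
tcp_pos: [0.4378, 0.0088, 0.2008]
orientation: [[0.568, 0.823, 0.001], [0.823, -0.568, -0.001], [-0.001, 0.001, -1.0]]
contact_force: [0.0, -0.5, 0.0]
grip_width: 0.0929
grasp_force: 0.0
```

```bash
python3 -c "
from h import *
m=imaging.camera_model('wrist');s=bot.get_state();im=imaging.camera('wrist');cv2.imwrite('pics/w1.png',im)
print(m['mtx'],m['extrinsics'])
for P in [(.43,.015,.094),(.453,-.127,.094),(.437,.153,.018),(.628,-.011,.052)]: print(proj(m,P))
plan([(.43,.015,.2,-33.5),(.43,.015,.078,-33.5)],s=s)"
```

```text
[[282.6295   0.     320.9462]
 [  0.     282.6295 200.2725]
 [  0.       0.       1.    ]] [[ 0.8226 -0.5686  0.0027 -0.3569]
 [ 0.5518  0.7972 -0.2448 -0.2249]
 [ 0.1371  0.2029  0.9696 -0.4261]
 [ 0.      0.      0.      1.    ]]
[309.0725 198.9202]
[404.398  294.1468]
[245.8929  81.2749]
[481.7572 103.3228]
at [0.4378 0.0088 0.2008] ang -34.6 t 2.1
1 [[0.014, -0.199, 0.015, -0.01]]
4 [0.0, 0.0, 0.61, -0.0]
```

View pics/w1.png

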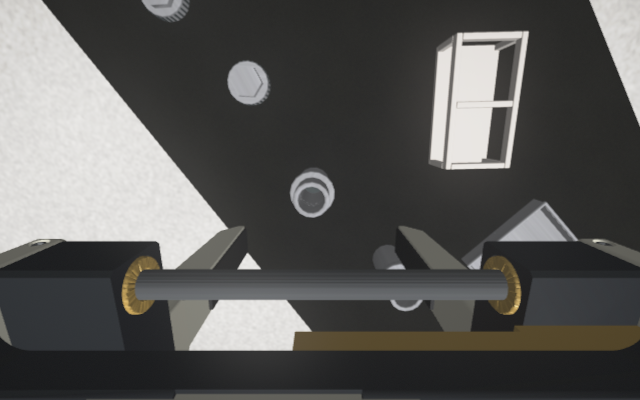

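The wrist view shows the neck top at (312,198) against a predicted (309,199), and the rack's top frame centred near (485,104) against (482,103). The estimates hold to about 3 mm. Gripping cell A now.

Request:
{"fn": "servo_tool", "kwargs": {"series": [[[0.0,-0.17,0.015,-0.01],[0,0,0.61,0],[0,0,0.61,0],[0,0,0.61,0],[0,0,0.61,0],[0,0,0,0],[0,0,0,0]]]}}

```text
time: 2.73
tcp_pos: [0.4302, 0.0203, 0.0769]
orientation: [[0.544, 0.839, -0.004], [0.839, -0.544, 0.0], [-0.002, -0.004, -1.0]]
contact_force: [0.7, 0.1, 0.6]
grip_width: 0.093
grasp_force: 0.0
```

Request:
{"fn": "servo_tool", "kwargs": {"series": [[[0,0,0,0],[0,0,0,0],[0,0,0,0],[0,0,0,0],[0,0,0,0],[0,0,0,0],[0,0,0,0],[0,0,0,0]]], "fingers": -1, "newtons": 40}}

```text
time: 3.4
tcp_pos: [0.4315, 0.0193, 0.0778]
orientation: [[0.546, 0.838, 0.0], [0.838, -0.546, 0.0], [0.0, 0.0, -1.0]]
contact_force: [-0.9, -0.2, 0.4]
grip_width: 0.0445
grasp_force: 0.0
```

Request:
{"fn": "servo_tool", "kwargs": {"series": [[[-0.09,0.05,0,0],[0,0,0,0],[0,0,0,0]]], "fingers": 0.2}}

```text
time: 3.65
tcp_pos: [0.431, 0.0137, 0.0776]
orientation: [[0.546, 0.838, -0.0], [0.838, -0.546, -0.0], [-0.0, -0.0, -1.0]]
contact_force: [-0.1, -0.2, 0.0]
grip_width: 0.055
grasp_force: 0.0
```

Request:
{"fn": "servo_tool", "kwargs": {"series": [[[0,0,0,0],[0,0,0,0],[0,0,0,0],[0,0,0,0],[0,0,0,0]]], "fingers": -1}}

```text
time: 4.07
tcp_pos: [0.431, 0.0143, 0.0776]
orientation: [[0.545, 0.838, -0.0], [0.838, -0.545, 0.0], [-0.0, -0.0, -1.0]]
contact_force: [-0.6, 1.1, -1.6]
grip_width: 0.0352
grasp_force: 40.0
```

```bash
python3 -c "
from h import *
s=bot.get_state();print(s['grip_width'],s['grasp_force'],s['contact_force'])
plan([(.4315,.0145,.19,-33.5),(.646,.015,.19,-33.5),(.646,.015,.095,-33.5)],.03,s=s)"
```

```text
0.035244576619382906 39.9919019266963 [-0.6055  1.1123 -1.6338]
at [0.431  0.0143 0.0776] ang -33.0 t 4.1
4 [[0.002, 0.002, -0.562, 0.001], [0.002, 0.002, -0.562, 0.001], [0.002, 0.001, -0.562, 0.001], [0.002, 0.001, -0.562, 0.001]]
8 [0.297, 0.446, -0.0, -0.0]
4 [0.0, 0.0, 0.475, -0.0]
```

Request:
{"fn": "servo_tool", "kwargs": {"series": [[[0,0,-0.3,0],[0,0,-0.6,0],[0,0,-0.7,0],[0,0,-0.6,0],[0.2,0.3,-0.05,0],[0.3,0.45,0,0],[0.35,0.5,0,0],[0.35,0.5,0,0],[0.35,0.5,0,0],[0.35,0.5,0,0],[0.3,0.45,0,0],[0.2,0.3,0,0]]]}}

```text
time: 5.07
tcp_pos: [0.6453, 0.0196, 0.1893]
orientation: [[0.545, 0.838, -0.0], [0.838, -0.545, -0.0], [-0.0, 0.0, -1.0]]
contact_force: [0.0, 0.5, -4.1]
grip_width: 0.0351
grasp_force: 40.0
```

Request:
{"fn": "servo_tool", "kwargs": {"series": [[[0,0,0,0],[0,0,0,0],[0,0,0,0]]]}}

```text
time: 5.32
tcp_pos: [0.6418, 0.0191, 0.1893]
orientation: [[0.546, 0.838, -0.002], [0.838, -0.546, -0.0], [-0.002, -0.002, -1.0]]
contact_force: [-0.1, 0.3, -4.2]
grip_width: 0.0352
grasp_force: 40.0
```

```bash
python3 -c "
from h import *
m=imaging.camera_model('wrist');s=bot.get_state();im=imaging.camera('wrist');cv2.imwrite('pics/w2.png',im)
for P in [(.6477,.0147,.052),(.6123,-.0387,.052),(.609,.258,.034),(.611,-.265,.022)]: print(proj(m,P))
print(s['grip_width'])
plan([(.6477,.0147,.19,-33.5),(.6477,.0147,.086,-33.5)],.03,s=s)"
```

```text
[326.6741 193.0587]
[325.9508 248.4973]
[157.7434   6.1656]
[412.7642 366.145 ]
0.03522327325136335
at [0.6418 0.0191 0.1893] ang -33.1 t 5.3
1 [[-0.01, 0.147, -0.014, 0.004]]
4 [0.0, 0.0, 0.52, -0.0]
```

View pics/w2.png

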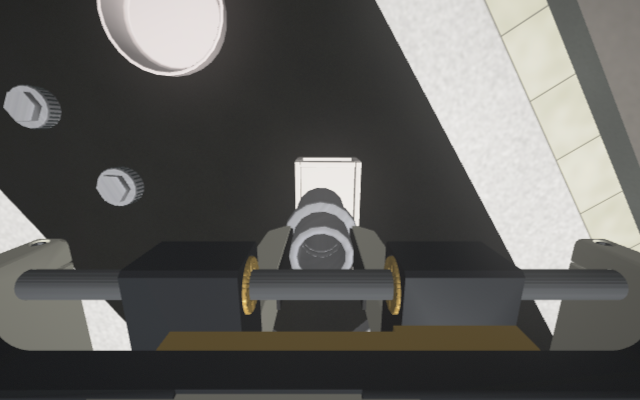

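The gripped cell hangs over the rack. The frame's end edge spans columns 295–361 at row 160, so the bay centre is near column 328 against a predicted 327. I shift about 9 mm and lower.

Request:
{"fn": "servo_tool", "kwargs": {"series": [[[0.015,0.17,0,0.004],[0,0,0,0],[0,0,0.4,0],[0,0,0.4,0],[0,0,0.4,0],[0,0,0.4,0],[0,0,0.3,0],[0,0,0.1,0],[0,0,0,0],[0,0,0,0]]]}}

```text
time: 6.2
tcp_pos: [0.6511, 0.015, 0.0907]
orientation: [[0.552, 0.834, 0.001], [0.834, -0.552, -0.0], [0.0, 0.001, -1.0]]
contact_force: [-0.3, -0.2, -4.3]
grip_width: 0.0353
grasp_force: 40.0
```

Request:
{"fn": "servo_tool", "kwargs": {"series": [[[0,0,0.04,0],[0,0,0,0]]]}}

```text
time: 6.37
tcp_pos: [0.6513, 0.0152, 0.089]
orientation: [[0.552, 0.834, 0.002], [0.834, -0.552, 0.0], [0.001, 0.001, -1.0]]
contact_force: [0.9, 0.2, -3.5]
grip_width: 0.0351
grasp_force: 40.0
```

Request:
{"fn": "servo_tool", "kwargs": {"series": [[[0,-0.03,0.04,0],[0,0,0.03,0],[0,0,0.02,0],[0,0,0,0]]]}}

```text
time: 6.7
tcp_pos: [0.6495, 0.0162, 0.0837]
orientation: [[0.552, 0.834, 0.0], [0.834, -0.552, 0.0], [0.0, -0.0, -1.0]]
contact_force: [0.4, -1.1, -4.6]
grip_width: 0.035
grasp_force: 40.0
```

Request:
{"fn": "servo_tool", "kwargs": {"series": [[[0,0,0.01,0],[0,0,0.01,0],[0,0,0,0]]]}}

```text
time: 6.95
tcp_pos: [0.6496, 0.0163, 0.0836]
orientation: [[0.552, 0.834, 0.0], [0.834, -0.552, 0.001], [0.001, -0.0, -1.0]]
contact_force: [-3.6, 2.3, 8.2]
grip_width: 0.0351
grasp_force: 40.0
```

Contact with the floor is felt, so I release and lift, and plan the second pick.

Request:
{"fn": "servo_tool", "kwargs": {"series": [[[0,0,0,0],[0,0,0,0],[0,0,0,0],[0,0,0,0],[0,0,-0.1,0],[0,0,-0.5,0],[0,0,-0.7,0],[0,0,-0.7,0],[0,0,-0.3,0],[0,0,0,0]]], "fingers": 0.4}}

```text
time: 7.78
tcp_pos: [0.6516, 0.0156, 0.2021]
orientation: [[0.552, 0.834, 0.007], [0.834, -0.552, 0.001], [0.004, 0.005, -1.0]]
contact_force: [-0.1, 0.7, -0.4]
grip_width: 0.0652
grasp_force: 0.0
```

```bash
python3 -c "
from h import *
m=imaging.camera_model('wrist');im=imaging.camera('wrist');cv2.imwrite('pics/w3.png',im)
plan([(.457,-.127,.2,-33.5),(.453,-.1275,.2,-33.5),(.453,-.1275,.078,-33.5)],.035)"
```

```text
at [0.6505 0.016  0.1998] ang -33.5 t 7.8
7 [-0.646, -0.235, -0.001, -0.0]
1 [-0.052, -0.061, -0.0, -0.0]
4 [0.0, 0.0, 0.61, -0.0]
```

View pics/w3.png

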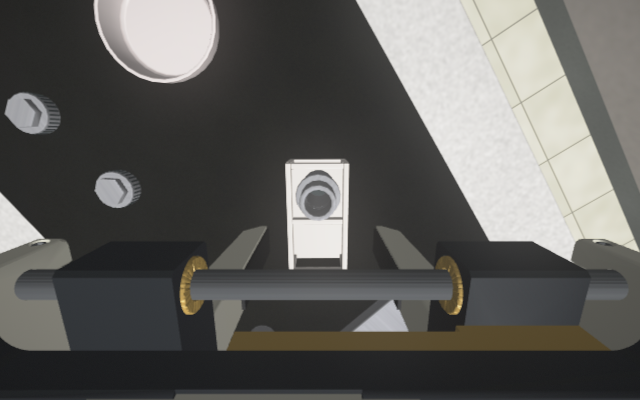

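Cell A stands centred in the +y bay (cell at (318,195), frame columns 287–348). Next is cell B.

Request:
{"fn": "servo_tool", "kwargs": {"series": [[[-0.3,-0.1,0,0],[-0.6,-0.2,0,0],[-0.7,-0.25,0,0],[-0.7,-0.25,0,0],[-0.7,-0.25,0,0],[-0.7,-0.25,0,0],[-0.5,-0.25,0,0],[-0.37,-0.15,0,0],[0,0,0,0],[0,0,0,0]]], "fingers": 1}}

```text
time: 8.67
tcp_pos: [0.4515, -0.1278, 0.1971]
orientation: [[0.554, 0.833, -0.001], [0.833, -0.554, 0.0], [-0.0, -0.001, -1.0]]
contact_force: [0.4, 0.5, 0.3]
grip_width: 0.0931
grasp_force: 0.0
```

```bash
python3 -c "
from h import *
plan([(.453,-.1275,.2,-33.5),(.453,-.1275,.078,-33.5)],.035)"
```

```text
at [ 0.4515 -0.1278  0.1971] ang -33.6 t 8.7
1 [0.022, 0.022, -0.058, -0.001]
4 [0.0, 0.0, 0.61, -0.0]
```

Request:
{"fn": "servo_tool", "kwargs": {"series": [[[0.02,0.02,0.3,0],[0,0,0.6,0],[0,0,0.6,0],[0,0,0.6,0],[0,0,0.28,0],[0,0,0,0],[0,0,0,0],[0,0,0,0]]]}}

```text
time: 9.33
tcp_pos: [0.4545, -0.1271, 0.0789]
orientation: [[0.552, 0.834, 0.0], [0.834, -0.552, -0.0], [0.0, 0.0, -1.0]]
contact_force: [-0.4, 1.2, -0.1]
grip_width: 0.0927
grasp_force: 0.0
```

```bash
python3 -c "
from h import *
cv2.imwrite('pics/w4.png',imaging.camera('wrist'))
plan([(.453,-.1275,.078,-33.5)],.035)"
```

```text
at [ 0.4547 -0.1271  0.0793] ang -33.5 t 9.4
1 [-0.025, -0.023, 0.027, 0.0]
```

View pics/w4.png

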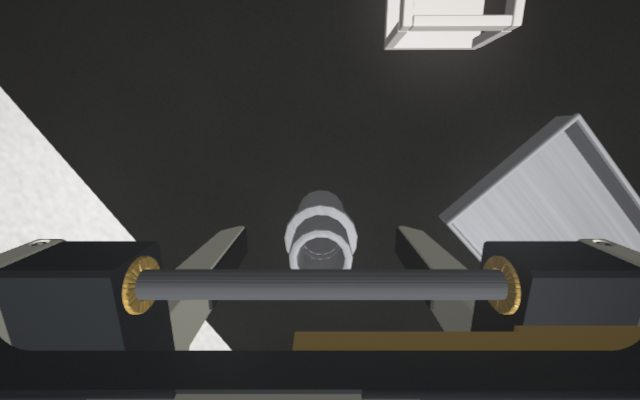

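Cell B's neck sits at column 321, midway between the fingers and about 2 mm nearer than in the earlier grip. I nudge and close.

Request:
{"fn": "servo_tool", "kwargs": {"series": [[[-0.04,0,0.02,0],[0,0,0,0],[0,0,0,0],[0,0,0,0],[0,0,0,0],[0,0,0,0],[0,0,0,0],[0,0,0,0],[0,0,0,0],[0,0,0,0],[0,0,0,0],[0,0,0,0]]], "fingers": -1, "newtons": 40}}

```text
time: 10.38
tcp_pos: [0.4529, -0.1289, 0.0776]
orientation: [[0.552, 0.834, 0.0], [0.834, -0.552, -0.0], [0.0, 0.0, -1.0]]
contact_force: [1.4, 0.2, -0.5]
grip_width: 0.036
grasp_force: 40.0
```

```bash
python3 -c "
from h import *
plan([(.453,-.1275,.2,-33.5),(.6142,-.0372,.2,-33.5),(.6142,-.0372,.09,-33.5)],.03)"
```

```text
at [ 0.4529 -0.1289  0.0776] ang -33.5 t 10.4
5 [0.005, -0.003, -0.489, -0.0]
7 [0.469, 0.242, -0.0, -0.0]
4 [0.0, 0.0, 0.55, -0.0]
```

Request:
{"fn": "servo_tool", "kwargs": {"series": [[[0,0,-0.3,0],[0,0,-0.6,0],[0,0,-0.7,0],[0,0,-0.6,0],[0.2,0.1,-0.25,0],[0.45,0.24,0,0],[0.6,0.3,0,0],[0.6,0.3,0,0],[0.6,0.3,0,0],[0.5,0.26,0,0],[0.33,0.19,0,0],[0,0,0,0]]]}}

```text
time: 11.38
tcp_pos: [0.6168, -0.0353, 0.199]
orientation: [[0.548, 0.836, 0.001], [0.836, -0.548, 0.0], [0.001, 0.0, -1.0]]
contact_force: [0.5, 0.8, -4.8]
grip_width: 0.0359
grasp_force: 40.0
```

Request:
{"fn": "servo_tool", "kwargs": {"series": [[[0,0,0,0],[0,0,0,0],[0,0,0,0]]]}}

```text
time: 11.63
tcp_pos: [0.6124, -0.0397, 0.1999]
orientation: [[0.553, 0.833, -0.001], [0.833, -0.553, -0.0], [-0.001, -0.001, -1.0]]
contact_force: [0.5, -0.0, -4.3]
grip_width: 0.0361
grasp_force: 40.0
```

```bash
python3 -c "
from h import *
plan([(.6142,-.0372,.2,-33.5),(.6142,-.0372,.09,-33.5)],.03)"
```

```text
at [ 0.6124 -0.0397  0.1999] ang -33.6 t 11.6
1 [0.061, 0.002, -0.003, -0.001]
4 [0.0, 0.0, 0.55, -0.0]
```

Request:
{"fn": "servo_tool", "kwargs": {"series": [[[0.04,0,0,0],[0,0,0.3,0],[0,0,0.4,0],[0,0,0.4,0],[0,0,0.4,0],[0,0,0.4,0],[0,0,0.25,0],[0,0,0.05,0],[0,0,0,0],[0,0,0,0],[0,0,0,0]]]}}

```text
time: 12.55
tcp_pos: [0.6156, -0.0374, 0.0913]
orientation: [[0.552, 0.834, 0.002], [0.834, -0.552, -0.0], [0.001, 0.002, -1.0]]
contact_force: [0.5, -0.6, -3.0]
grip_width: 0.036
grasp_force: 40.0
```

```bash
python3 -c "
from h import *
plan([(.6142,-.0372,.0836,-33.5)],.03)"
```

```text
at [ 0.6156 -0.0374  0.0913] ang -33.5 t 12.6
1 [-0.012, -0.025, 0.154, -0.0]
```

Request:
{"fn": "servo_tool", "kwargs": {"series": [[[0,-0.02,0.05,0],[0,0,0.04,0],[0,0,0.03,0],[0,0,0.02,0],[0,0,0,0]]]}}

```text
time: 12.97
tcp_pos: [0.6142, -0.0365, 0.0837]
orientation: [[0.552, 0.834, 0.0], [0.834, -0.552, 0.0], [0.001, 0.0, -1.0]]
contact_force: [-0.9, 1.7, 2.3]
grip_width: 0.0359
grasp_force: 40.0
```

Request:
{"fn": "servo_tool", "kwargs": {"series": [[[0,0,0.01,0],[0,0,0.01,0],[0,0,0,0]]]}}

```text
time: 13.22
tcp_pos: [0.6142, -0.0364, 0.0836]
orientation: [[0.552, 0.834, 0.001], [0.834, -0.552, 0.001], [0.001, 0.0, -1.0]]
contact_force: [-5.3, 1.2, 14.0]
grip_width: 0.0362
grasp_force: 40.0
```

Floor contact again; releasing, then on to the caps.

Request:
{"fn": "servo_tool", "kwargs": {"series": [[[0,0,0,0],[0,0,0,0],[0,0,0,0],[0,0,0,0],[0,0,-0.1,0],[0,0,-0.5,0],[0,0,-0.7,0],[0,0,-0.7,0],[0,0,-0.3,0],[0,0,0,0]]], "fingers": 0.4}}

```text
time: 14.05
tcp_pos: [0.6159, -0.0371, 0.2012]
orientation: [[0.552, 0.834, 0.006], [0.834, -0.552, 0.0], [0.004, 0.005, -1.0]]
contact_force: [-0.2, 0.1, -0.7]
grip_width: 0.0648
grasp_force: 0.0
```

```bash
python3 -c "
from h import *
plan([(.437,.153,.18,10.4)],.035)"
```

```text
at [ 0.6159 -0.0371  0.2012] ang -33.5 t 14.1
8 [[0.149, -0.635, 0.053, -0.048], [0.209, -0.618, 0.053, -0.048], [0.267, -0.595, 0.053, -0.048], [0.323, -0.567, 0.053, -0.048], [0.376, -0.534, 0.053, -0.048], [0.425, -0.495, 0.053, -0.048], [0.471, -0.452, 0.053, -0.048], [0.512, -0.405, 0.053, -0.048]]
```

Request:
{"fn": "servo_tool", "kwargs": {"series": [[[0.15,-0.63,0.05,-0.048],[0.21,-0.62,0.05,-0.048],[0.27,-0.6,0.05,-0.048],[0.32,-0.57,0.05,-0.048],[0.38,-0.53,0.05,-0.048],[0.43,-0.5,0.05,-0.048],[0.47,-0.45,0.05,-0.048],[0.51,-0.41,0.06,-0.048],[0,0,0,0],[0,0,0,0],[0,0,0,0]]], "fingers": 1}}

```text
time: 14.97
tcp_pos: [0.435, 0.1534, 0.1764]
orientation: [[-0.181, 0.983, 0.0], [0.983, 0.181, -0.0], [-0.0, 0.0, -1.0]]
contact_force: [0.7, -0.4, 0.3]
grip_width: 0.0928
grasp_force: 0.0
```

```bash
python3 -c "
from h import *
m=imaging.camera_model('wrist');s=bot.get_state();cv2.imwrite('pics/w5.png',imaging.camera('wrist'))
for P in [(.437,.153,.026),(.4165,.273,.026)]: print(proj(m,P))
plan([(.437,.153,.18,10.4),(.437,.153,.012,10.4)],.03,s=s)"
```

```text
[322.3729 190.1654]
[324.0029  72.4171]
at [0.435  0.1534 0.1764] ang 10.4 t 15.0
1 [-0.015, 0.038, -0.071, 0.0]
6 [0.0, 0.0, 0.56, -0.0]
```

View pics/w5.png

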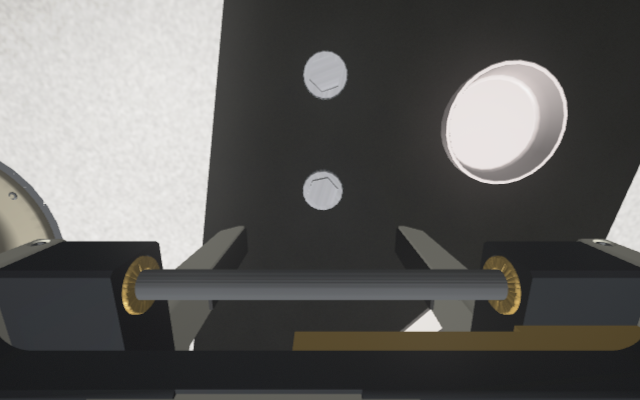

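The caps are at (322,190) and (325,74), matching the predictions. Descending on the nearer cap.

Request:
{"fn": "servo_tool", "kwargs": {"series": [[[-0.01,0.04,0.2,0],[0,0,0.5,0],[0,0,0.6,0],[0,0,0.6,0],[0,0,0.6,0],[0,0,0.4,0],[0,0,0.2,0],[0,0,0,0],[0,0,0,0],[0,0,0,0]]]}}

```text
time: 15.85
tcp_pos: [0.4372, 0.153, 0.0218]
orientation: [[-0.181, 0.984, 0.0], [0.984, 0.181, -0.0], [-0.0, 0.0, -1.0]]
contact_force: [-0.1, 0.6, 0.6]
grip_width: 0.093
grasp_force: 0.0
```

```bash
python3 -c "
from h import *
plan([(.437,.153,.0125,10.4)],.03)"
```

```text
at [0.4372 0.153  0.0218] ang 10.4 t 15.8
1 [0.001, -0.004, 0.186, 0.0]
```

Request:
{"fn": "servo_tool", "kwargs": {"series": [[[0,0,0.1,0],[0,0,0.08,0],[0,0,0,0],[0,0,0,0]]]}}

```text
time: 16.18
tcp_pos: [0.4368, 0.1537, 0.0128]
orientation: [[-0.182, 0.983, 0.0], [0.983, 0.182, 0.0], [0.0, 0.0, -1.0]]
contact_force: [0.3, 0.7, 0.0]
grip_width: 0.0933
grasp_force: 0.0
```

Request:
{"fn": "servo_tool", "kwargs": {"series": [[[0,0,0,0],[0,0,0,0],[0,0,0,0],[0,0,0,0],[0,0,0,0],[0,0,0,0],[0,0,0,0],[0,0,0,0],[0,0,0,0],[0,0,0,0],[0,0,0,0]]], "fingers": -1, "newtons": 35}}

```text
time: 17.1
tcp_pos: [0.4367, 0.1536, 0.0126]
orientation: [[-0.182, 0.983, 0.0], [0.983, 0.182, -0.0], [-0.0, 0.0, -1.0]]
contact_force: [-0.2, -0.1, -0.2]
grip_width: 0.0455
grasp_force: 35.0
```

```bash
python3 -c "
from h import *
plan([(.437,.153,.16,10.4),(.43,-.1,.16,10.4),(.606,-.235,.16,10.4)],.035)"
```

```text
at [0.4367 0.1536 0.0126] ang 10.5 t 17.1
5 [-0.002, 0.001, -0.59, 0.0]
8 [-0.619, -0.131, -0.0, -0.0]
7 [-0.47, 0.425, -0.0, -0.0]
```

```bash
python3 -c "
from h import *
s=bot.get_state()
plan([(.437,.153,.17,10.4),(.6164,-.2945,.17,10.4)],.035,s=s)"
```

```text
at [0.4367 0.1536 0.0126] ang 10.5 t 17.1
5 [-0.002, 0.001, -0.63, 0.0]
14 [-0.675, 0.137, -0.0, -0.0]
```

Request:
{"fn": "servo_tool", "kwargs": {"series": [[[0,0,-0.3,0],[0,0,-0.6,0],[0,0,-0.8,0],[0,0,-0.8,0],[-0.1,0,-0.5,0],[-0.3,0.06,-0.15,0],[-0.6,0.12,0,0],[-0.75,0.15,0,0],[-0.75,0.15,0,0],[-0.75,0.15,0,0],[-0.75,0.15,0,0],[-0.75,0.15,0,0]]]}}

```text
time: 18.1
tcp_pos: [0.5256, -0.0732, 0.17]
orientation: [[-0.182, 0.983, -0.001], [0.983, 0.182, 0.0], [0.0, -0.0, -1.0]]
contact_force: [0.7, 1.1, -1.6]
grip_width: 0.0451
grasp_force: 35.0
```

Request:
{"fn": "servo_tool", "kwargs": {"series": [[[-0.75,0.15,0,0],[-0.75,0.15,0,0],[-0.75,0.15,0,0],[-0.75,0.15,0,0],[-0.7,0.15,0,0],[-0.6,0.12,0,0],[-0.4,0.1,0,0],[0,0,0,0],[0,0,0,0],[0,0,0,0]]]}}

```text
time: 18.93
tcp_pos: [0.6155, -0.2925, 0.1695]
orientation: [[-0.182, 0.983, -0.001], [0.983, 0.182, 0.001], [0.002, -0.001, -1.0]]
contact_force: [0.7, 1.7, -1.9]
grip_width: 0.0452
grasp_force: 35.0
```

```bash
python3 -c "
from h import *
m=imaging.camera_model('wrist');s=bot.get_state();cv2.imwrite('pics/w6.png',imaging.camera('wrist'))
c=np.array([.611,-.265]);t=np.radians(10.4);X=np.array([np.cos(t),np.sin(t)]);Y=np.array([-X[1],X[0]])
for a,b in((-1,1),(1,1),(1,-1),(-1,-1)): print(proj(m,[*(c+X*.06*a+Y*.09*b),.022]))
plan([(.6164,-.2945,.17,10.4),(.6164,-.2945,.03,10.4)],.035,s=s)"
```

```text
[261.8602  75.4121]
[381.2891  75.5954]
[372.9954 242.7753]
[269.5375 242.6305]
at [ 0.6155 -0.2925  0.1695] ang 10.5 t 18.9
1 [-0.043, 0.011, -0.01, 0.001]
4 [0.0, 0.0, 0.7, -0.0]
```

View pics/w6.png

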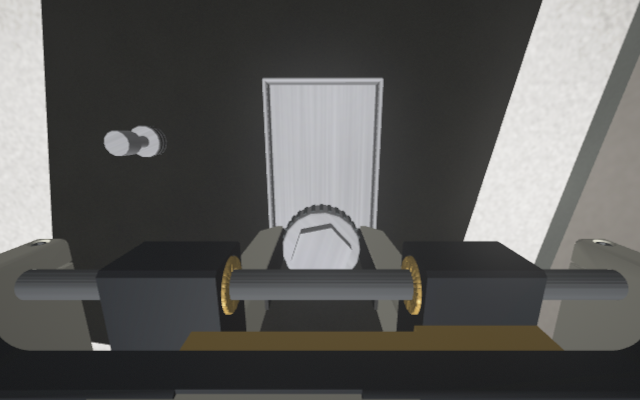

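The tray's far corners are at (263,78) and (383,78), within 3 px of prediction, and the cap hangs centred. Lowering.

Request:
{"fn": "servo_tool", "kwargs": {"series": [[[-0.06,0.03,0.2,0],[0,0,0.5,0],[0,0,0.6,0],[0,0,0.6,0],[0,0,0.5,0],[0,0,0.3,0],[0,0,0.1,0],[0,0,0,0],[0,0,0,0],[0,0,0,0]]]}}

```text
time: 19.82
tcp_pos: [0.6191, -0.2968, 0.0317]
orientation: [[-0.182, 0.983, 0.002], [0.983, 0.182, -0.001], [-0.001, 0.002, -1.0]]
contact_force: [0.0, -0.6, -1.0]
grip_width: 0.045
grasp_force: 35.0
```

```bash
python3 -c "
from h import *
plan([(.6175,-.296,.0156,10.4)],.035)"
```

```text
at [ 0.6191 -0.2968  0.0317] ang 10.5 t 19.8
1 [0.022, -0.028, 0.322, 0.001]
```

Request:
{"fn": "servo_tool", "kwargs": {"series": [[[0,-0.02,0.12,0],[0,0,0.1,0],[0,0,0.05,0],[0,0,0.03,0],[0,0,0.01,0],[0,0,0,0]]]}}

```text
time: 20.32
tcp_pos: [0.617, -0.2965, 0.0157]
orientation: [[-0.182, 0.983, 0.0], [0.983, 0.182, 0.001], [0.0, 0.0, -1.0]]
contact_force: [-2.6, 2.1, 8.9]
grip_width: 0.0451
grasp_force: 35.0
```

Request:
{"fn": "servo_tool", "kwargs": {"series": [[[0,0,0.01,0],[0,0,0.01,0],[0,0,0,0]]]}}

```text
time: 20.57
tcp_pos: [0.617, -0.2965, 0.0156]
orientation: [[-0.182, 0.983, 0.001], [0.983, 0.182, 0.001], [0.001, 0.001, -1.0]]
contact_force: [-5.6, 2.6, 18.9]
grip_width: 0.0453
grasp_force: 35.0
```

On the floor; opening a little and lifting.

Request:
{"fn": "servo_tool", "kwargs": {"series": [[[0,0,0,0],[0,0,0,0],[0,0,0,0],[0,0,0,0],[0,0,-0.1,0],[0,0,-0.4,0],[0,0,-0.7,0],[0,0,-0.8,0],[0,0,-0.7,0],[0,0,-0.4,0],[0,0,0,0]]], "fingers": 0.3}}

```text
time: 21.48
tcp_pos: [0.6192, -0.2979, 0.1741]
orientation: [[-0.182, 0.983, 0.007], [0.983, 0.182, -0.003], [-0.004, 0.006, -1.0]]
contact_force: [0.9, -1.5, 0.8]
grip_width: 0.0603
grasp_force: 0.0
```

```bash
python3 -c "
from h import *
plan([(.45,.12,.17,10.4),(.4175,.273,.17,10.4)],.036)"
```

```text
at [ 0.6192 -0.2979  0.1741] ang 10.5 t 21.5
13 [0.68, -0.139, 0.006, 0.0]
5 [0.625, -0.017, -0.0, -0.0]
```

Request:
{"fn": "servo_tool", "kwargs": {"series": [[[0.4,-0.08,0,0],[0.7,-0.14,0,0],[0.75,-0.15,0,0],[0.75,-0.15,0,0],[0.75,-0.15,0,0],[0.75,-0.15,0,0],[0.75,-0.15,0,0],[0.75,-0.15,0,0],[0.75,-0.15,0,0],[0.75,-0.15,0,0],[0.74,-0.15,0,0],[0.75,-0.15,0,0]]], "fingers": 1}}

```text
time: 22.48
tcp_pos: [0.4532, 0.1114, 0.1683]
orientation: [[-0.182, 0.983, -0.0], [0.983, 0.182, -0.0], [-0.0, -0.001, -1.0]]
contact_force: [0.8, 0.2, -0.1]
grip_width: 0.0934
grasp_force: 0.0
```

Request:
{"fn": "servo_tool", "kwargs": {"series": [[[0.75,-0.15,0,0],[0.75,-0.07,0,0],[0.75,-0.03,0,0],[0.6,0,0,0],[0.4,0,0,0],[0.2,0,0,0],[0,0,0,0],[0,0,0,0],[0,0,0,0]]]}}

```text
time: 23.23
tcp_pos: [0.411, 0.2756, 0.1685]
orientation: [[-0.18, 0.984, -0.0], [0.984, 0.18, -0.001], [-0.001, -0.0, -1.0]]
contact_force: [-0.3, 0.0, 0.2]
grip_width: 0.0929
grasp_force: 0.0
```

```bash
python3 -c "
from h import *
plan([(.4175,.273,.17,10.4),(.4175,.273,.0126,10.4)],.036)"
```

```text
at [0.411  0.2756 0.1685] ang 10.4 t 23.2
1 [-0.074, 0.118, -0.029, -0.0]
5 [0.0, 0.0, 0.63, -0.0]
```

Request:
{"fn": "servo_tool", "kwargs": {"series": [[[-0.06,0.12,0.2,0],[0,0,0.5,0],[0,0,0.6,0],[0,0,0.6,0],[0,0,0.5,0],[0,0,0.4,0],[0,0,0.2,0],[0,0,0,0],[0,0,0,0],[0,0,0,0]]]}}

```text
time: 24.07
tcp_pos: [0.4179, 0.2752, 0.0194]
orientation: [[-0.181, 0.983, 0.001], [0.983, 0.181, 0.0], [0.0, 0.001, -1.0]]
contact_force: [-0.3, 0.8, -0.2]
grip_width: 0.0934
grasp_force: 0.0
```

```bash
python3 -c "
from h import *
plan([(.4175,.273,.0126,10.4)],.036)"
```

```text
at [0.4179 0.2752 0.0194] ang 10.4 t 24.1
1 [-0.042, -0.015, 0.136, 0.0]
```

Request:
{"fn": "servo_tool", "kwargs": {"series": [[[-0.04,0,0.08,0],[0,0,0.06,0],[0,0,0,0],[0,0,0,0]]]}}

```text
time: 24.4
tcp_pos: [0.4176, 0.2737, 0.0119]
orientation: [[-0.182, 0.983, 0.0], [0.983, 0.182, 0.0], [0.0, 0.0, -1.0]]
contact_force: [-0.5, 0.4, -0.3]
grip_width: 0.0933
grasp_force: 0.0
```

Request:
{"fn": "servo_tool", "kwargs": {"series": [[[0,0,0,0],[0,0,0,0],[0,0,0,0],[0,0,0,0],[0,0,0,0],[0,0,0,0],[0,0,0,0],[0,0,0,0],[0,0,0,0],[0,0,0,0],[0,0,0,0]]], "fingers": -1, "newtons": 35}}

```text
time: 25.32
tcp_pos: [0.4175, 0.2736, 0.0116]
orientation: [[-0.182, 0.983, -0.0], [0.983, 0.182, -0.0], [-0.0, -0.0, -1.0]]
contact_force: [-0.4, 1.3, 0.3]
grip_width: 0.0452
grasp_force: 35.0
```

```bash
python3 -c "
from h import *
plan([(.4175,.273,.17,10.4),(.45,.1,.17,10.4),(.6065,-.2365,.17,10.4)],.0375)"
```

```text
at [0.4175 0.2736 0.0116] ang 10.5 t 25.3
5 [-0.002, -0.001, -0.633, 0.0]
5 [-0.704, 0.003, -0.0, -0.0]
10 [-0.718, 0.186, -0.0, -0.0]
```

Request:
{"fn": "servo_tool", "kwargs": {"series": [[[0,0,-0.3,0],[0,0,-0.6,0],[0,0,-0.8,0],[0,0,-0.8,0],[-0.1,0,-0.5,0],[-0.3,0,-0.17,0],[-0.6,0,0,0],[-0.75,0,0,0],[-0.75,0,0,0],[-0.75,0.02,0,0],[-0.75,0.19,0,0],[-0.75,0.19,0,0]]]}}

```text
time: 26.32
tcp_pos: [0.4795, 0.0412, 0.1693]
orientation: [[-0.182, 0.983, -0.002], [0.983, 0.182, -0.0], [0.0, -0.002, -1.0]]
contact_force: [0.2, 0.9, -2.2]
grip_width: 0.0455
grasp_force: 35.0
```

Request:
{"fn": "servo_tool", "kwargs": {"series": [[[-0.75,0.19,0,0],[-0.75,0.19,0,0],[-0.75,0.19,0,0],[-0.75,0.19,0,0],[-0.75,0.19,0,0],[-0.7,0.19,0,0],[-0.7,0.19,0,0],[-0.5,0.13,0,0],[-0.3,0.05,0,0],[0,0,0,0],[0,0,0,0],[0,0,0,0]]]}}

```text
time: 27.32
tcp_pos: [0.6078, -0.2334, 0.1693]
orientation: [[-0.183, 0.983, -0.002], [0.983, 0.183, 0.002], [0.002, -0.001, -1.0]]
contact_force: [0.7, -0.7, -2.1]
grip_width: 0.045
grasp_force: 35.0
```

```bash
python3 -c "
from h import *
plan([(.6065,-.2365,.17,10.4),(.6065,-.2365,.0146,10.4)],.0375)"
```

```text
at [ 0.6078 -0.2334  0.1693] ang 10.5 t 27.3
1 [-0.056, -0.037, -0.014, 0.001]
5 [0.0, 0.0, 0.622, -0.0]
```

Request:
{"fn": "servo_tool", "kwargs": {"series": [[[-0.04,-0.02,0.2,0],[0,0,0.5,0],[0,0,0.6,0],[0,0,0.6,0],[0,0,0.5,0],[0,0,0.3,0],[0,0,0.1,0],[0,0,0,0],[0,0,0,0],[0,0,0,0]]]}}

```text
time: 28.15
tcp_pos: [0.6089, -0.2372, 0.0313]
orientation: [[-0.182, 0.983, 0.002], [0.983, 0.182, -0.001], [-0.001, 0.002, -1.0]]
contact_force: [0.6, -0.1, -1.9]
grip_width: 0.0452
grasp_force: 35.0
```

```bash
python3 -c "
from h import *
plan([(.6065,-.2365,.0146,10.4)],.0375)"
```

```text
at [ 0.6089 -0.2372  0.0313] ang 10.5 t 28.1
1 [0.022, -0.044, 0.335, 0.001]
```

Request:
{"fn": "servo_tool", "kwargs": {"series": [[[0,-0.02,0.12,0],[0,0,0.1,0],[0,0,0.05,0],[0,0,0.03,0],[0,0,0.02,0],[0,0,0,0]]]}}

```text
time: 28.65
tcp_pos: [0.6071, -0.2374, 0.0147]
orientation: [[-0.182, 0.983, -0.0], [0.983, 0.182, 0.0], [0.0, 0.0, -1.0]]
contact_force: [-2.0, 1.1, 4.1]
grip_width: 0.045
grasp_force: 35.0
```

Request:
{"fn": "servo_tool", "kwargs": {"series": [[[0,0,0.01,0],[0,0,0.01,0],[0,0,0,0]]]}}

```text
time: 28.9
tcp_pos: [0.6071, -0.2373, 0.0146]
orientation: [[-0.182, 0.983, 0.0], [0.983, 0.182, 0.001], [0.001, 0.0, -1.0]]
contact_force: [-4.0, 1.6, 15.0]
grip_width: 0.0455
grasp_force: 35.0
```

Request:
{"fn": "servo_tool", "kwargs": {"series": [[[0,0,0,0],[0,0,0,0],[0,0,0,0],[0,0,0,0],[0,0,-0.1,0],[0,0,-0.4,0],[0,0,-0.7,0],[0,0,-0.8,0],[0,0,-0.7,0],[0,0,-0.4,0],[0,0,0,0]]], "fingers": 0.3}}

```text
time: 29.82
tcp_pos: [0.6093, -0.2386, 0.1734]
orientation: [[-0.182, 0.983, 0.007], [0.983, 0.182, -0.002], [-0.003, 0.007, -1.0]]
contact_force: [0.5, -0.1, 0.2]
grip_width: 0.0606
grasp_force: 0.0
```

```bash
python3 -c "
from h import *
m=imaging.camera_model('top')
for p in((455,205),(480,197)): print(ray(m,p,.0),ray(m,p,.15))
plan([(.425,-.285,.16,10.4)],.036)"
```

```text
[ 0.5401 -0.4342] [ 0.5169 -0.3802]
[ 0.5669 -0.5126] [ 0.5403 -0.4487]
at [ 0.6093 -0.2386  0.1734] ang 10.5 t 29.8
6 [-0.041, -0.632, 0.045, 0.0]
```

Request:
{"fn": "servo_tool", "kwargs": {"series": [[[-0.02,-0.3,0.02,0],[-0.04,-0.6,0.05,0],[-0.05,-0.75,0.05,0],[-0.05,-0.75,0.05,0],[-0.04,-0.7,0.05,0],[-0.03,-0.45,0.03,0],[-0.02,-0.25,0.02,0],[0,0,0,0],[0,0,0,0],[0,0,0,0]]], "fingers": 1}}

```text
time: 30.65
tcp_pos: [0.4247, -0.284, 0.1546]
orientation: [[-0.183, 0.983, 0.001], [0.983, 0.183, -0.0], [-0.0, 0.001, -1.0]]
contact_force: [0.7, -0.1, -0.2]
grip_width: 0.0928
grasp_force: 0.0
```

```bash
python3 -c "
from h import *
m=imaging.camera_model('wrist');s=bot.get_state();cv2.imwrite('pics/w7.png',imaging.camera('wrist'))
print(proj(m,(.416,-.274,.058)),proj(m,(.426,-.274,.058)))
plan([(.416,-.274,.16,10.4),(.416,-.274,.038,10.4)],.036,s=s)"
```

```text
[313.3218 189.5001] [323.9833 191.4346]
at [ 0.4247 -0.284   0.1546] ang 10.6 t 30.6
1 [0.229, -0.134, -0.107, 0.001]
4 [0.0, 0.0, 0.61, -0.0]
```

View pics/w7.png

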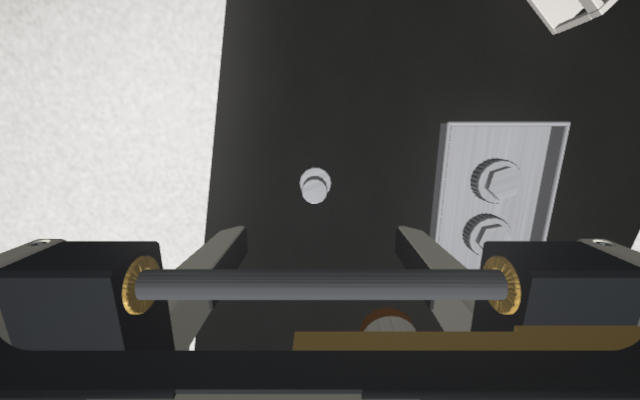

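The caps lie side by side in the tray, hexagons up, near (497,182) and (488,235). The piston knob is at (314,190), as predicted.

Request:
{"fn": "servo_tool", "kwargs": {"series": [[[0.23,-0.12,0,0],[0,0,0.3,0],[0,0,0.5,0],[0,0,0.6,0],[0,0,0.5,0],[0,0,0.3,0],[0,0,0.1,0],[0,0,0,0],[0,0,0,0]]]}}

```text
time: 31.45
tcp_pos: [0.4155, -0.274, 0.0398]
orientation: [[-0.183, 0.983, 0.0], [0.983, 0.183, 0.0], [0.0, 0.0, -1.0]]
contact_force: [-0.0, -0.5, 0.1]
grip_width: 0.0927
grasp_force: 0.0
```

```bash
python3 -c "
from h import *
plan([(.4165,-.274,.038,10.4)],.036)"
```

```text
at [ 0.4155 -0.274   0.0398] ang 10.5 t 31.4
1 [-0.004, 0.02, 0.036, 0.001]
```

Request:
{"fn": "servo_tool", "kwargs": {"series": [[[0,0.02,0.03,0],[0,0,0,0],[0,0,0,0],[0,0,0,0],[0,0,0,0],[0,0,0,0],[0,0,0,0],[0,0,0,0],[0,0,0,0],[0,0,0,0],[0,0,0,0],[0,0,0,0]]], "fingers": -1, "newtons": 30}}

```text
time: 32.45
tcp_pos: [0.4157, -0.2739, 0.0381]
orientation: [[-0.182, 0.983, 0.0], [0.983, 0.182, 0.0], [-0.0, 0.0, -1.0]]
contact_force: [0.1, -1.0, -1.2]
grip_width: 0.0222
grasp_force: 30.0
```

Request:
{"fn": "servo_tool", "kwargs": {"series": [[[0,0,0,0],[0,0,0,0],[0,0,0,0]]]}}

```text
time: 32.7
tcp_pos: [0.4157, -0.2739, 0.0381]
orientation: [[-0.182, 0.983, 0.0], [0.983, 0.182, -0.0], [-0.0, 0.0, -1.0]]
contact_force: [-0.3, -0.8, -0.7]
grip_width: 0.0222
grasp_force: 30.0
```

```bash
python3 -c "
from h import *
plan([(.4165,-.274,.19,10.4),(.46,0,.19,10.4),(.609,.258,.19,10.4)],.0375)"
```

```text
at [ 0.4157 -0.2739  0.0381] ang 10.5 t 32.7
5 [-0.001, 0.003, -0.608, 0.0]
8 [0.654, 0.231, -0.0, -0.0]
8 [0.567, 0.483, -0.0, -0.0]
```

Request:
{"fn": "servo_tool", "kwargs": {"series": [[[0,0,-0.3,0],[0,0,-0.6,0],[0,0,-0.8,0],[0,0,-0.8,0],[0.1,0.03,-0.45,0],[0.3,0.1,-0.1,0],[0.6,0.21,0,0],[0.75,0.27,0,0],[0.75,0.27,0,0],[0.75,0.27,0,0],[0.75,0.27,0,0],[0.75,0.27,0,0]]]}}

```text
time: 33.7
tcp_pos: [0.4551, -0.0231, 0.1907]
orientation: [[-0.182, 0.983, -0.0], [0.983, 0.182, 0.0], [0.0, -0.0, -1.0]]
contact_force: [-0.2, 0.5, -1.4]
grip_width: 0.022
grasp_force: 30.0
```

Request:
{"fn": "servo_tool", "kwargs": {"series": [[[0.6,0.4,0,0],[0.6,0.51,0,0],[0.6,0.51,0,0],[0.6,0.51,0,0],[0.6,0.51,0,0],[0.6,0.51,0,0],[0.6,0.51,0,0],[0.5,0.4,0,0],[0.3,0.2,0,0],[0.1,0.1,0,0],[0,0,0,0],[0,0,0,0]]]}}

```text
time: 34.7
tcp_pos: [0.613, 0.262, 0.1902]
orientation: [[-0.181, 0.983, -0.001], [0.983, 0.181, -0.001], [-0.001, -0.001, -1.0]]
contact_force: [-0.1, -0.8, -2.0]
grip_width: 0.0226
grasp_force: 30.0
```

```bash
python3 -c "
from h import *
print(bot.get_state()['grip_width'])
plan([(.609,.258,.19,10.4),(.609,.258,.0431,10.4)],.0375)"
```

```text
0.022578532858232234
at [0.613  0.262  0.1902] ang 10.4 t 34.7
1 [-0.065, -0.094, 0.005, 0.0]
4 [0.0, 0.0, 0.734, -0.0]
```

Request:
{"fn": "servo_tool", "kwargs": {"series": [[[-0.06,-0.08,0.2,0],[0,0,0.5,0],[0,0,0.6,0],[0,0,0.5,0],[0,0,0.4,0],[0,0,0.3,0],[0,0,0.1,0],[0,0,0,0],[0,0,0,0],[0,0,0,0]]]}}

```text
time: 35.53
tcp_pos: [0.6108, 0.2595, 0.0619]
orientation: [[-0.181, 0.983, 0.001], [0.983, 0.181, 0.0], [0.0, 0.002, -1.0]]
contact_force: [0.3, 0.0, -1.4]
grip_width: 0.0223
grasp_force: 30.0
```

```bash
python3 -c "
from h import *
cv2.imwrite('pics/w8.png',imaging.camera('wrist'))
plan([(.609,.258,.0431,10.4)],.0375)"
```

```text
at [0.6109 0.2598 0.0619] ang 10.5 t 35.6
1 [-0.028, -0.043, 0.377, 0.001]
```

View pics/w8.png

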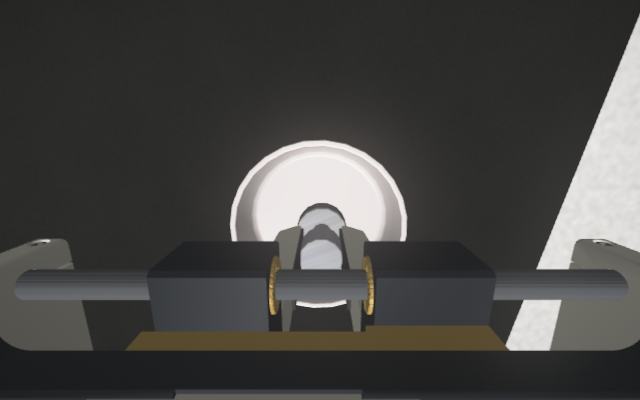

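The piston hangs upright over the dish (rim columns 232–406, rows 142–305; piston at (321,230)), well inside the floor area. Lowering.

Request:
{"fn": "servo_tool", "kwargs": {"series": [[[0,0,0.12,0],[0,0,0.1,0],[0,0,0.06,0],[0,0,0.04,0],[0,0,0.02,0],[0,0,0,0]]]}}

```text
time: 36.08
tcp_pos: [0.6102, 0.2599, 0.0434]
orientation: [[-0.182, 0.983, -0.0], [0.983, 0.182, -0.0], [-0.0, -0.0, -1.0]]
contact_force: [0.7, -0.2, -2.4]
grip_width: 0.0222
grasp_force: 30.0
```

Request:
{"fn": "servo_tool", "kwargs": {"series": [[[0,0,0.02,0],[0,0,0.01,0],[0,0,0,0]]]}}

```text
time: 36.33
tcp_pos: [0.6105, 0.26, 0.043]
orientation: [[-0.182, 0.983, 0.001], [0.983, 0.182, 0.0], [0.0, 0.001, -1.0]]
contact_force: [-2.6, -1.5, 6.9]
grip_width: 0.0219
grasp_force: 30.0
```

Request:
{"fn": "servo_tool", "kwargs": {"series": [[[0,0,0,0],[0,0,0,0],[0,0,0,0],[0,0,0,0],[0,0,0,0],[0,0,-0.1,0],[0,0,-0.4,0],[0,0,-0.7,0],[0,0,-0.7,0],[0,0,-0.7,0],[0,0,-0.4,0],[0,0,0,0]]], "fingers": 0.1}}

```text
time: 37.33
tcp_pos: [0.6125, 0.2604, 0.1976]
orientation: [[-0.182, 0.983, 0.007], [0.983, 0.182, 0.003], [0.002, 0.007, -1.0]]
contact_force: [-0.2, 0.8, -1.1]
grip_width: 0.0509
grasp_force: 0.0
```

Request:
{"fn": "servo_tool", "kwargs": {"series": [[[0.3,-0.3,-0.3,0],[0.5,-0.5,-0.2,0],[0.5,-0.5,0,0],[0.5,-0.5,0,0],[0.4,-0.3,0,0],[0,0,0,0],[0,0,0,0]]]}}

```text
time: 37.92
tcp_pos: [0.4856, 0.3502, 0.2168]
orientation: [[-0.185, 0.983, -0.001], [0.983, 0.185, -0.0], [-0.0, -0.001, -1.0]]
contact_force: [0.1, 0.3, 1.3]
grip_width: 0.0512
grasp_force: 0.0
```

```bash
python3 -c "
from h import *
a=imaging.camera('scene')[85:360,150:530];b=imaging.camera('top')[140:265,130:500]
a=cv2.resize(a,None,fx=1.5,fy=1.5);b=cv2.resize(b,(570,193))
cv2.imwrite('pics/end.png',np.vstack([cv2.resize(a,(570,400)),b]))"
```

```text
(no output)
```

View pics/end.png

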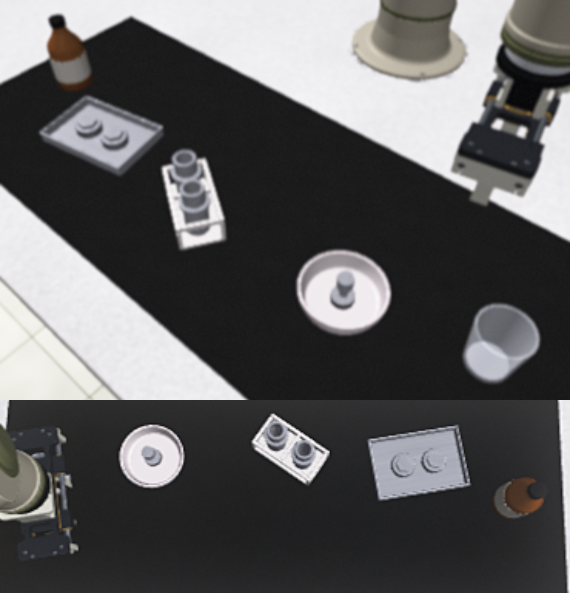

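Both views show everything in place: the cells upright in the rack bays at (185,170) and (193,205), the caps flat in the tray at (88,128) and (115,138), and the piston standing in the dish at (344,288). The bottle and beaker are where they were.

```bash
python3 -c "
from plant import hand_in
print(hand_in())"
```

```text
the job is handed in; nothing more can be done
None
```

Job handed in after about 38 s of robot time: both cells stand in the rack bays, both caps lie in the tray with hexagons up, the piston stands in the dish, and the bottle and beaker were not moved; the hand-in gave no verdict.

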